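Press home the two loose tube caps

TASK

Two of the six sample tubes in the clear rack have green caps that stand up from the rim; the other four are fully home. With the fingertips, gently press each of the two raised caps straight down until it sits home like the others, then withdraw. Lift nothing, do not touch the four tubes that are already closed, and leave the rack and the glassware and bottles in the tray where they stand.

Things in the scene. Friction and masses are not known exactly. Their poses are not given: they have to be found in the camera images.
- rack: Clear acrylic test-tube rack, 60 (x) x 222 (y) x 76 (z) mm, loose, 0.5 kg, standing on the floor of the lime-green tray. It holds six capped tubes in one straight row along its own y axis, 34 mm apart (at -85, -51, -17, 17, 51, 85 mm). Origin: centre of its underside; z up.
- tray: Lime-green plastic tray, 320 (x) x 440 (y) x 25 mm high, wall and floor 5 mm, fixed to the bench. Origin: centre of its underside, on the bench top; the rack and the bottles stand on its floor, 5 mm above.
- wash_bottle: White plastic wash bottle with a bent spout, 66 mm in diameter, 182 mm tall with the spout, which reaches 50 mm towards its -x. Loose, in the tray; leave alone. Origin: centre of its underside.
- dropper_bottle: Amber glass dropper bottle with black rubber bulb, 33 mm in diameter, 113 mm tall. Loose, in the tray; leave alone. Origin: centre of its underside.
- beaker: Empty glass beaker, 50 mm in diameter, 70 mm tall. Loose, in the tray; leave alone. Origin: centre of its underside.
- petri_dish: Closed glass petri dish, 62 mm in diameter, 19 mm tall. Loose, in the tray; leave alone. Origin: centre of its underside.
- tube1: One of the two tubes whose cap is NOT home (in any slot of the rack). Glass tube, 16 mm in diameter, rim 100 mm above its origin; loose in its hole (1.5 mm play). Green push-in cap; its white plug (14 mm in diameter) shows between head and rim when raised. Origin: the tube's lowest point, 6 mm above the rack's underside; z along the tube.
- cap1_top (a point): Centre of the flat top of the cap of tube1. The cap's green head is 21 mm in diameter and 12 mm thick; its top is 112 mm above the tube's origin when home (about 123 mm above the bench).
- cap1 (a joint): How far (m) the cap of tube1 stands up from its seat on the rim: 0 = home, 0.009 to 0.013 at the start. The cap slides straight down against about 3 N of friction, stays where it is left, and stops firmly at 0 (rim and seal give 1 mm per 6 N).
- tube2: One of the two tubes whose cap is NOT home (in any slot of the rack). Glass tube, 16 mm in diameter, rim 100 mm above its origin; loose in its hole (1.5 mm play). Green push-in cap; its white plug (14 mm in diameter) shows between head and rim when raised. Origin: the tube's lowest point, 6 mm above the rack's underside; z along the tube.
- cap2_top (a point): Centre of the flat top of the cap of tube2. The cap's green head is 21 mm in diameter and 12 mm thick; its top is 112 mm above the tube's origin when home (about 123 mm above the bench).
- cap2 (a joint): How far (m) the cap of tube2 stands up from its seat on the rim: 0 = home, 0.009 to 0.013 at the start. The cap slides straight down against about 3 N of friction, stays where it is left, and stops firmly at 0 (rim and seal give 1 mm per 6 N).
- tube3: One of the four tubes whose cap is already home (in any slot); leave alone. Glass tube, 16 mm in diameter, rim 100 mm above its origin; loose in its hole (1.5 mm play). Green push-in cap; its white plug (14 mm in diameter) shows between head and rim when raised. Origin: the tube's lowest point, 6 mm above the rack's underside; z along the tube.
- cap3_top (a point): Centre of the flat top of the cap of tube3. The cap's green head is 21 mm in diameter and 12 mm thick; its top is 112 mm above the tube's origin when home (about 123 mm above the bench).
- cap3 (a joint): How far (m) the cap of tube3 stands up from its seat on the rim: 0 = home, 0 at the start. The cap slides straight down against about 3 N of friction, stays where it is left, and stops firmly at 0 (rim and seal give 1 mm per 6 N).
- tube4: One of the four tubes whose cap is already home (in any slot); leave alone. Glass tube, 16 mm in diameter, rim 100 mm above its origin; loose in its hole (1.5 mm play). Green push-in cap; its white plug (14 mm in diameter) shows between head and rim when raised. Origin: the tube's lowest point, 6 mm above the rack's underside; z along the tube.
- cap4_top (a point): Centre of the flat top of the cap of tube4. The cap's green head is 21 mm in diameter and 12 mm thick; its top is 112 mm above the tube's origin when home (about 123 mm above the bench).
- cap4 (a joint): How far (m) the cap of tube4 stands up from its seat on the rim: 0 = home, 0 at the start. The cap slides straight down against about 3 N of friction, stays where it is left, and stops firmly at 0 (rim and seal give 1 mm per 6 N).
- tube5: One of the four tubes whose cap is already home (in any slot); leave alone. Glass tube, 16 mm in diameter, rim 100 mm above its origin; loose in its hole (1.5 mm play). Green push-in cap; its white plug (14 mm in diameter) shows between head and rim when raised. Origin: the tube's lowest point, 6 mm above the rack's underside; z along the tube.
- cap5_top (a point): Centre of the flat top of the cap of tube5. The cap's green head is 21 mm in diameter and 12 mm thick; its top is 112 mm above the tube's origin when home (about 123 mm above the bench).
- cap5 (a joint): How far (m) the cap of tube5 stands up from its seat on the rim: 0 = home, 0 at the start. The cap slides straight down against about 3 N of friction, stays where it is left, and stops firmly at 0 (rim and seal give 1 mm per 6 N).
- tube6: One of the four tubes whose cap is already home (in any slot); leave alone. Glass tube, 16 mm in diameter, rim 100 mm above its origin; loose in its hole (1.5 mm play). Green push-in cap; its white plug (14 mm in diameter) shows between head and rim when raised. Origin: the tube's lowest point, 6 mm above the rack's underside; z along the tube.
- cap6_top (a point): Centre of the flat top of the cap of tube6. The cap's green head is 21 mm in diameter and 12 mm thick; its top is 112 mm above the tube's origin when home (about 123 mm above the bench).
- cap6 (a joint): How far (m) the cap of tube6 stands up from its seat on the rim: 0 = home, 0 at the start. The cap slides straight down against about 3 N of friction, stays where it is left, and stops firmly at 0 (rim and seal give 1 mm per 6 N).

How it is judged:
By the outcome, as a careful person would: the job done as asked, in the order asked, and still so for the second after the job is handed in, with the robot touching nothing.
It also fails if it takes over 35 s, if anything falls off the work surface, if the arm or the gripper's body presses on something with over 40 N, if the wrist force passes 120 N, or if a joint passes its speed limit or range.

ROBOT

A 6-joint arm with a two-finger parallel gripper is mounted at the origin on the work surface. World frame = base frame: x ahead of the robot, y to its left, z up, the work surface at z = 0. Lengths are in m, angles in rad, forces in N, time in s.
With the tool pointing down it reaches from about 0.425 to 0.95 m from the base axis. Payload 3.5 kg.
Tool frame: the origin (TCP) lies on the centre line of the jaws, within the pads' length; the fingertips stand 19 mm ahead of it and the grasp point (between the pads) is the TCP; z points along the fingers, y is the line along which they close (so a half turn about z gives the same grasp; the last joint's range is limited). The gripper opens to 85 mm and grips with 20 to 120 N. Pads are 22 mm wide; open, the fingers measure 114 mm over their backs; the gripper's body (76 mm by 85 mm) begins 54 mm behind the grasp point. The pads swing forward as they close: fully open they stand 13 mm farther back than shut.
Start: joints at [1.197, 0.286, 1.577, -0, 1.279, -0.15], TCP at [0.15, 0.658, 0.25] pointing down, gripper open.
Joint ranges: [-2.77, 2.77], [-0.9, 2.22], [0.21, 2.48], [-1.53, 4.67], [0.24, 2.81], [-2.84, 2.84]. Speed limits (rad/s): [2.79, 2.79, 3.14, 3.14, 3.14, 3.14].

INTERFACE

Orientations are given as a unit quaternion [x, y, z, w].
In Python, from plant import ctrl, imaging gives the robot as it stands. The module is installed in compiled form; this text tells all that it offers.
- The arm moves only by the shell command python3 -m handwheel 'ROWS' [OPENING] [FORCE]. ROWS is JSON, one flat list of numbers, 6 for each row, row after row: the shift along the world's x, y, z in units of 150 mm (1.0 is 150 mm), then the turn, a rotation vector about the world's x, y, z in units of 90 degrees (1.0 is 90 degrees). In form: [tx, ty, tz, rx, ry, rz, tx, ty, tz, rx, ry, rz, ...]. A call has 1 to 5 rows; each row shifts and turns the commanded pose from where the row before left it; what a row does not reach is not made up. A row lasts 1/12 s, in which the tool goes at most 41.7 mm and 7.16 degrees, less where a joint would pass 70% of its speed; a pose out of reach is approached as far as the arm can. A call with a number of a shift or a turn outside -1 to 1 is refused whole. A call with a gripper value outside its range is refused whole. OPENING is the opening, from 0 (shut) to 1 (fully open), set as the call begins (- or left out, the last holds). The fingers move at their own pace and stop on an object; FORCE is the grip in N (left out, the last holds). Time passes only in rows, so rows that do not move let the fingers close. It gives the time, the measured TCP pose, the force, the opening and the grip force at its end, in the units of the state.
- ctrl.get_state(): the state, without advancing time (a new reading comes with each control period).
- imaging.read_camera(name): name is "scene" or "side" or "wrist"; returns (picture, depth): 420x560x3 uint8, blue, green, red; 420x560 float32, m along the optical axis (not along the pixel's ray), 0 where there is no reading.
- imaging.get_calibration(name): a dict with "fovy" (degrees; the focal length in pixels is half the picture's height over the tangent of half this angle, whatever the lens; pixels are square), "cx", "cy" (the principal point, pixels), "R" (3x3) and "t" (3): a world point X has camera coordinates R X + t. Camera axes: x right, y down, z forward; pixel columns grow to the right and rows downward; lengths in m; the calibration is good to about 2 mm. A picture is of the moment at which its call begins: read the wrist's pose just before it. get_calibration takes no time and is no camera call; for the wrist camera it gives the pose at the moment of the call.
- ctrl.sign_off(): hands the job in; it is judged then, once.
The state is a dict: "time": time; "qpos": joint angles; "dq": joint speeds; "joint_efforts": joint torques, N m; "eef_pos": TCP position; "tcp_rot": TCP orientation; "contact_force": force on the tool from outside, world axes, zero at the start; "wrist_torque": the same for the moment, N m; "opening": opening from 0.0 (shut) to 1.0 (fully open); "finger_force": force on a finger pad.
Only numpy, scipy, OpenCV 4.12 (cv2) and the standard library are available. Lean on these libraries where they do the work, as an engineer would, in place of code of your own. Each camera call takes 0.05 s, during which the arm holds its last target. There are 200 camera calls.

## Working session

There is one attempt and no reset: what is moved stays moved. The work goes in short steps, Python scripts to look and compute and a shell command to move; the robot and the scene stay as the last step left them, time stands still between calls to the robot, and variables do not carry over. Pictures are saved under pics/ and viewed, at most 10 in all, crops included, and the job is handed in when it is done.

```bash
mkdir -p pics
cat > h.py <<'E'
import numpy as np, cv2
from plant import ctrl, imaging
def cam(n):
    c=imaging.get_calibration(n); im,d=imaging.read_camera(n)
    return c,im,d
def pts(c,d):
    f=d.shape[0]/2/np.tan(np.radians(c["fovy"])/2)
    v,u=np.mgrid[:d.shape[0],:d.shape[1]]
    P=np.stack([(u-c["cx"])/f*d,(v-c["cy"])/f*d,d],-1)
    return (P-np.array(c["t"]))@np.array(c["R"])
E
python3 - <<'E'
from h import *
print(ctrl.get_state())
ims=[]
for n in("scene","side","wrist"):
    c,im,d=cam(n); np.savez(n,im=im,d=d,**c); ims.append(im)
    print(n,c)
    cv2.imwrite(f"pics/{n}0.png",im)
    W=pts(c,d); hsv=cv2.cvtColor(im,cv2.COLOR_BGR2HSV)
    m=((W[...,2]>.1)&(W[...,2]<.16)&(d>0)&(hsv[...,0]>35)&(hsv[...,0]<95)&(hsv[...,1]>80)).astype(np.uint8)
    k,l,s,ce=cv2.connectedComponentsWithStats(m)
    for i in range(1,k):
        if s[i,4]>15: print(s[i],W[l==i].mean(0).round(4),np.percentile(W[l==i][:,2],95).round(4), np.median(hsv[l==i],0))
E
```

```text
{'time': 0.0, 'qpos': array([ 1.19699409e+00,  2.87179897e-01,  1.57819712e+00,  1.29661965e-05,
        1.27861572e+00, -1.50025065e-01]), 'dq': array([ 0.0004719 , -0.00081119, -0.00047579, -0.00073452, -0.00100457,
       -0.00030013]), 'joint_efforts': array([-7.14083690e-04, -4.05988812e+01, -2.92625427e+01, -1.62735332e-04,
        5.84434223e-03,  1.56898281e-07]), 'eef_pos': array([0.14954643, 0.65758555, 0.24892676]), 'tcp_rot': array([ 1.11657061e-01,  9.93746075e-01, -1.15750618e-03, -3.16719820e-04]), 'contact_force': array([-0.36158894, -0.52759937,  0.46696302]), 'wrist_torque': array([-0.03250002,  0.027656  , -0.0262383 ]), 'finger_force': 0.0, 'opening': 0.9978321893431689}
scene {'fovy': 43.15504965526423, 'cx': 283.6304329847884, 'cy': 213.8840585346367, 'R': array([[-0.00557854,  0.99986689,  0.01533213],
       [ 0.71717528,  0.01468523, -0.69673809],
       [-0.69687051,  0.00710904, -0.71716174]]), 't': array([-0.03543176, -0.3725633 ,  1.45267362])}
[281 180  13  13 130] [0.5729 0.0431 0.1286] 0.133 [ 71.  197.5  86. ]
[299 181  12  12 121] [0.5642 0.0753 0.11
[... 618 characters left out ...]
 147] [0.5594 0.0721 0.121 ] 0.1251 [ 54. 164.  83.]
[264 194  14  17 162] [0.5683 0.0393 0.13  ] 0.1346 [ 55. 163.  84.]
[280 208  14  14 157] [0.577  0.0064 0.1212] 0.1253 [ 58. 164.  85.]
[296 217  15  14 166] [ 0.5856 -0.0259  0.1214] 0.125 [ 59.  171.5  86. ]
[314 222  15  18 180] [ 0.5947 -0.0589  0.1314] 0.1356 [ 61.  183.5  85. ]
[331 237  15  15 183] [ 0.603  -0.091   0.1215] 0.1253 [ 64. 194.  86.]
wrist {'fovy': 68.17071930308178, 'cx': 278.6190381091817, 'cy': 211.69889342178328, 'R': array([[ 0.22229539,  0.97497842, -0.00135559],
       [ 0.9269418 , -0.21091157,  0.3103147 ],
       [ 0.30226422, -0.07023808, -0.95063292]]), 't': array([-0.67553009, -0.03954609,  0.3791866 ])}
```

View pics/scene0.png

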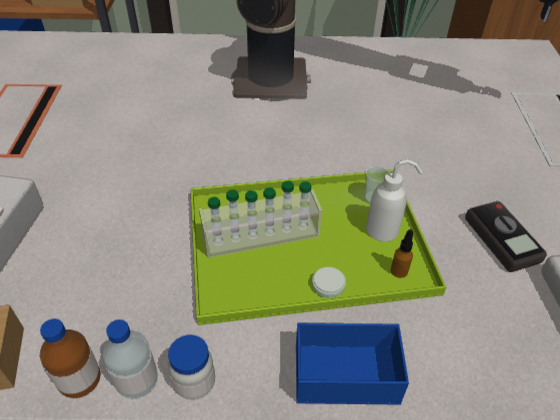

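Run:
```python
from h import *
from scipy.spatial.transform import Rotation as R
for n in("scene","side"):
    z=np.load(n+".npz"); c={k:z[k] for k in("fovy","cx","cy","R","t")}; im=z["im"]
    W=pts(c,z["d"]); hsv=cv2.cvtColor(im,cv2.COLOR_BGR2HSV)
    m=((W[...,2]>.1)&(W[...,2]<.16)&(hsv[...,0]>35)&(hsv[...,0]<95)&(hsv[...,1]>80)).astype(np.uint8)
    k,l,s,ce=cv2.connectedComponentsWithStats(m)
    for i in range(1,k):
        if s[i,4]<16: continue
        p=W[l==i]; zt=np.percentile(p[:,2],90); t=p[p[:,2]>zt-.003]
        print(n,len(t),((t.max(0)+t.min(0))/2)[:2].round(4),t.mean(0).round(4),np.median(t[:,2]).round(4))
    q=W[(W[...,2]>.14)&(W[...,0]>.4)&(W[...,0]<.85)&(abs(W[...,1])<.3)]
    if len(q): print("tall",q.min(0).round(3),q.max(0).round(3),len(q))
print(R.from_quat(ctrl.get_state()["tcp_rot"]).as_matrix().round(3))
```

```text
scene 76 [0.5708 0.0427] [0.5707 0.043  0.1317] 0.1317
scene 74 [0.5623 0.076 ] [0.5619 0.0757 0.1223] 0.1223
scene 74 [0.5787 0.0112] [0.5794 0.0105 0.1222] 0.1222
scene 73 [ 0.5978 -0.0556] [ 0.5976 -0.0554  0.1326] 0.1325
scene 79 [ 0.5882 -0.0227] [ 0.5889 -0.0227  0.1223] 0.1221
scene 82 [ 0.6059 -0.0881] [ 0.6064 -0.0879  0.1221] 0.1219
tall [0.547 0.218 0.14 ] [0.579 0.282 0.186] 331
side 79 [0.5607 0.0747] [0.5609 0.0746 0.124 ] 0.124
side 93 [0.5702 0.0412] [0.5697 0.0413 0.1333] 0.1333
side 98 [0.5786 0.0086] [0.5782 0.0079 0.1238] 0.1239
side 104 [ 0.5877 -0.0237] [ 0.5871 -0.0241  0.1238] 0.1238
side 113 [ 0.5963 -0.0573] [ 0.5961 -0.0574  0.1342] 0.1343
side 117 [ 0.6047 -0.0897] [ 0.6047 -0.0898  0.1239] 0.1239
tall [0.546 0.216 0.14 ] [0.576 0.281 0.188] 278
[[-0.975  0.222 -0.001]
 [ 0.222  0.975 -0.002]
 [ 0.    -0.002 -1.   ]]
```

The overview shows the rack at about (260,220). The raised caps are at (288,187) and (232,195), and the wash bottle is well clear at (385,215). I'll move above the first cap with the fingers shut and the closing axis across the row.

```bash
python3 -m handwheel '[0.14,-0.205,0,0,0,-0.034,0.14,-0.205,0,0,0,-0.034,0.14,-0.205,0,0,0,-0.034,0.14,-0.205,0,0,0,-0.034,0.14,-0.205,0,0,0,-0.034]' 0 20
python3 -m handwheel '[0.14,-0.205,0,0,0,-0.034,0.14,-0.205,0,0,0,-0.034,0.14,-0.205,0,0,0,-0.034,0.14,-0.205,0,0,0,-0.034,0.14,-0.205,0,0,0,-0.034]'
python3 -m handwheel '[0.14,-0.205,0,0,0,-0.034,0.14,-0.205,0,0,0,-0.034,0.14,-0.205,0,0,0,-0.034,0.14,-0.205,0,0,0,-0.034,0.14,-0.205,0,0,0,-0.034]'
python3 -m handwheel '[0.14,-0.205,0,0,0,-0.034,0.14,-0.205,0,0,0,-0.034,0.14,-0.205,0,0,0,-0.034,0.14,-0.205,0,0,0,-0.034,0.14,-0.205,0,0,0,-0.034]'
python3 -m handwheel '[0,0,0,0,0,0,0,0,0,0,0,0]'
```

```text
time: 0.57
eef_pos: [0.2552, 0.5028, 0.2498]
tcp_rot: [0.244, 0.97, -0.0, -0.0]
contact_force: [0.3, 0.9, 0.3]
opening: 0.297
finger_force: 0.0
time: 0.98
eef_pos: [0.3602, 0.349, 0.2501]
tcp_rot: [0.371, 0.929, -0.0, -0.0]
contact_force: [0.1, 1.0, 0.8]
opening: -0.001
finger_force: 0.0
time: 1.4
eef_pos: [0.4652, 0.1952, 0.2502]
tcp_rot: [0.492, 0.871, -0.0, -0.0]
contact_force: [1.3, -0.1, 0.2]
opening: -0.003
finger_force: 0.0
time: 1.82
eef_pos: [0.5703, 0.0414, 0.25]
tcp_rot: [0.603, 0.798, -0.0, -0.0]
contact_force: [-0.3, 0.4, 0.7]
opening: -0.002
finger_force: 0.0
time: 1.98
eef_pos: [0.5702, 0.0415, 0.2497]
tcp_rot: [0.603, 0.798, -0.0, -0.001]
contact_force: [-0.4, 0.4, 0.6]
opening: -0.004
finger_force: 0.0
```

```bash
python3 -m handwheel '[0,0,-0.11,0,0,0,0,0,-0.11,0,0,0,0,0,-0.11,0,0,0,0,0,-0.1,0,0,0,0,0,0,0,0,0]'
python3 - <<'E'
from h import *
big=[]
for n in("side","wrist","scene"):
    c,im,d=cam(n); W=pts(c,d); hsv=cv2.cvtColor(im,cv2.COLOR_BGR2HSV)
    m=((W[...,2]>.1)&(W[...,2]<.16)&(hsv[...,0]>35)&(hsv[...,0]<95)&(hsv[...,1]>80)&(d>0)).astype(np.uint8)
    k,l,s,ce=cv2.connectedComponentsWithStats(m)
    for i in range(1,k):
        if s[i,4]<16: continue
        p=W[l==i]; zt=np.percentile(p[:,2],90); t=p[p[:,2]>zt-.003]
        print(n,s[i],((t.max(0)+t.min(0))/2)[:2].round(4),np.median(t[:,2]).round(4))
    q=(d>0)&(W[...,2]>.145)&(W[...,2]<.2)&(np.hypot(W[...,0]-.57,W[...,1]-.0415)<.04)
    if q.any(): print(n,"tip",W[q].min(0).round(4),W[q].max(0).round(4),q.sum())
    big.append(im)
s=cv2.resize(big[0][120:270,180:380],(400,300),interpolation=2)
w=cv2.resize(big[1],(400,300))
e=cv2.resize(big[2][100:250,180:380],(400,300),interpolation=2)
cv2.imwrite("pics/b.png",np.vstack([np.hstack([s,w]),np.hstack([e,e*0])]))
E
```

```text
time: 2.4
eef_pos: [0.5666, 0.0447, 0.1818]
tcp_rot: [0.601, 0.799, -0.002, -0.003]
contact_force: [-0.2, -0.2, -1.0]
opening: 0.005
finger_force: 0.0
side [249 190  14  13 146] [0.5604 0.074 ] 0.124
side [264 194  14  17 162] [0.5701 0.0416] 0.1334
side [280 208  14  13 154] [0.5785 0.0093] 0.1239
side [296 217  15  14 166] [ 0.5876 -0.0242] 0.124
side [314 222  15  18 181] [ 0.5958 -0.0567] 0.134
side [331 237  15  15 182] [ 0.6039 -0.0891] 0.124
side tip [0.5526 0.03   0.1641] [0.5835 0.0473 0.2   ] 263
wrist [265 171  34  36 925] [0.5603 0.0785] 0.1219
wrist [264 226  35  32 852] [0.5693 0.047 ] 0.1312
wrist [272 356  14  18 211] [ 0.5941 -0.0455] 0.1315
wrist tip [0.553  0.0447 0.1665] [0.5792 0.0593 0.2   ] 1944
scene [281 180  13  13 130] [0.571  0.0427] 0.1315
scene [299 181  12  12 121] [0.5628 0.0759] 0.1223
scene [263 187  13  12 128] [0.5797 0.0112] 0.1224
scene [226 189  13  13 129] [ 0.5972 -0.054 ] 0.1328
scene [245 190  12  12 121] [ 0.5875 -0.0229] 0.1221
scene [207 196  13  13 133] [ 0.6068 -0.0876] 0.1222
scene tip [0.5654 0.0312 0.1652] [0.5864 0.0559 0.1989] 169
```

View pics/b.png

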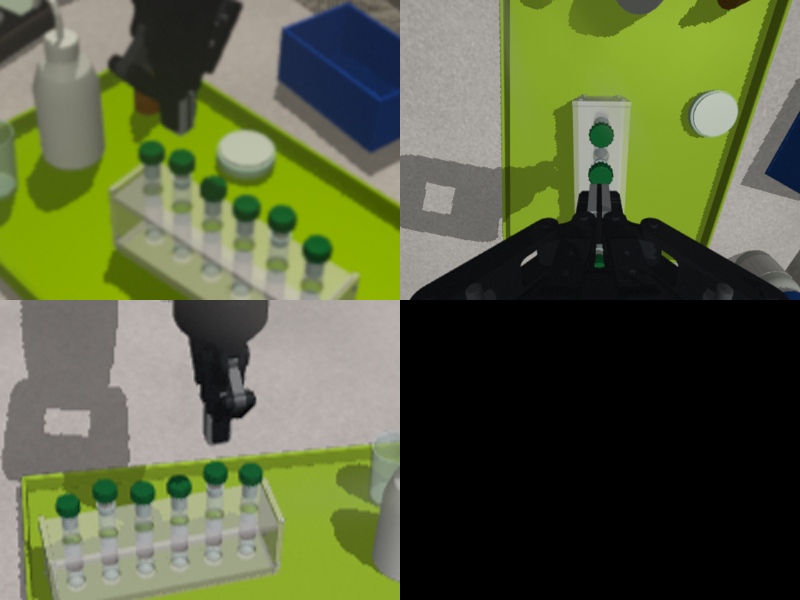

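The views show the shut fingertips hanging above the second cap from the +y end, with the fingers lined up across the row (wrist view cap at about (600,172) in the picture). The wash bottle is clear. The reported pose shifted slightly, so I'll check it settled.

```bash
python3 -c "
from plant import ctrl
s=ctrl.get_state();print(s['time'],s['eef_pos'],s['tcp_rot'],s['dq'].round(3),s['contact_force'])"
```

```text
2.55 [0.56972132 0.04398677 0.18656487] [6.01455853e-01 7.98905962e-01 2.43538354e-04 2.46869679e-04] [-0.007 -0.008 -0.024 -0.002 -0.003 -0.001] [ 0.64185781 -0.60572861  0.32434748]
```

```bash
for i in 1 2 3; do python3 -m handwheel '[0,0,0,0,0,0,0,0,0,0,0,0]' | grep -E "time|eef|rot"; done
```

```text
time: 2.72
eef_pos: [0.5704, 0.0434, 0.1874]
tcp_rot: [0.602, 0.799, 0.001, 0.001]
time: 2.88
eef_pos: [0.5701, 0.0431, 0.1866]
tcp_rot: [0.602, 0.799, 0.0, 0.001]
time: 3.05
eef_pos: [0.5698, 0.0431, 0.186]
tcp_rot: [0.602, 0.798, 0.0, 0.0]
```

```bash
python3 -m handwheel '[0,-0.003,-0.04,0,0,0,0,0,-0.04,0,0,0,0,0,-0.04,0,0,0,0,0,-0.04,0,0,0,0,0,-0.02,0,0,0]'
python3 -m handwheel '[0,0,-0.013,0,0,0,0,0,-0.013,0,0,0,0,0,-0.013,0,0,0,0,0,0,0,0,0]'
```

```text
time: 3.47
eef_pos: [0.569, 0.0427, 0.1571]
tcp_rot: [0.602, 0.798, -0.001, -0.001]
contact_force: [-0.8, -0.5, -0.3]
opening: -0.003
finger_force: 0.0
time: 3.8
eef_pos: [0.5697, 0.0427, 0.1527]
tcp_rot: [0.602, 0.799, -0.0, -0.0]
contact_force: [0.0, 0.7, 0.0]
opening: 0.002
finger_force: 0.0
```

```bash
python3 -m handwheel '[0,0,-0.013,0,0,0,0,0,-0.013,0,0,0,0,0,-0.013,0,0,0,0,0,0,0,0,0]'
python3 -m handwheel '[0,0,-0.013,0,0,0,0,0,-0.013,0,0,0,0,0,0,0,0,0]'
```

```text
time: 4.13
eef_pos: [0.5702, 0.0426, 0.1476]
tcp_rot: [0.602, 0.799, 0.0, 0.0]
contact_force: [0.4, 0.3, 2.7]
opening: 0.001
finger_force: 1.4
time: 4.38
eef_pos: [0.5697, 0.0427, 0.143]
tcp_rot: [0.602, 0.799, -0.0, -0.0]
contact_force: [0.3, -0.5, 1.9]
opening: 0.0
finger_force: 1.5
```

Sliding at about 3 N, as expected. Next I'll press in 1 mm steps until the stop is felt.

```bash
python3 -m handwheel '[0,0,-0.007,0,0,0,0,0,0,0,0,0]'|grep -E "eef|contact"
python3 -m handwheel '[0,0,-0.007,0,0,0,0,0,0,0,0,0]'|grep -E "eef|contact"
```

```text
eef_pos: [0.5697, 0.0427, 0.142]
contact_force: [-0.1, -0.4, 3.1]
eef_pos: [0.5698, 0.0427, 0.1411]
contact_force: [0.2, -0.1, 4.1]
```

```bash
python3 -m handwheel '[0,0,-0.005,0,0,0,0,0,0,0,0,0]'|grep -E "eef|contact"
python3 -m handwheel '[0,0,-0.005,0,0,0,0,0,0,0,0,0]'|grep -E "eef|contact"
```

```text
eef_pos: [0.5702, 0.0427, 0.1409]
contact_force: [-0.7, -0.6, 5.2]
eef_pos: [0.5705, 0.0426, 0.1406]
contact_force: [0.2, 0.0, 5.6]
```

```bash
python3 -m handwheel '[0,0,-0.005,0,0,0,0,0,0,0,0,0]'|grep -E "eef|contact"
python3 -m handwheel '[0,0,-0.005,0,0,0,0,0,0,0,0,0]'|grep -E "eef|contact"
```

```text
eef_pos: [0.5708, 0.0426, 0.1403]
contact_force: [-0.1, 0.1, 7.1]
eef_pos: [0.5711, 0.0426, 0.1401]
contact_force: [0.7, 0.1, 9.6]
```

Firm stop reached. I'll withdraw, look, and measure.

```bash
python3 -m handwheel '[0,0,0.015,0,0,0,0,0,0.04,0,0,0,0,0,0.08,0,0,0,0,0,0.08,0,0,0,0,0,0.08,0,0,0]'|grep -E "eef|contact"
python3 -m handwheel '[0.045,-0.165,0.01,0,0,0,0.045,-0.165,0,0,0,0,0.045,-0.165,0,0,0,0,0.045,-0.165,0,0,0,0,0,0,0,0,0,0]'|grep -E "eef|contact"
python3 - <<'E'
from h import *
for n in("side","scene"):
    c,im,d=cam(n); W=pts(c,d); hsv=cv2.cvtColor(im,cv2.COLOR_BGR2HSV)
    m=((W[...,2]>.1)&(W[...,2]<.16)&(hsv[...,0]>35)&(hsv[...,0]<95)&(hsv[...,1]>80)&(d>0)).astype(np.uint8)
    k,l,s,ce=cv2.connectedComponentsWithStats(m)
    for i in range(1,k):
        if s[i,4]<16: continue
        p=W[l==i]; zt=np.percentile(p[:,2],90); t=p[p[:,2]>zt-.003]
        print(n,((t.max(0)+t.min(0))/2)[:2].round(4),np.median(t[:,2]).round(4))
print(ctrl.get_state()["eef_pos"],ctrl.get_state()["time"])
E
```

```text
eef_pos: [0.5695, 0.0428, 0.1831]
contact_force: [-0.3, 0.0, -0.3]
eef_pos: [0.5981, -0.0602, 0.1854]
contact_force: [-0.6, 0.5, 0.5]
side [0.5611 0.0745] 0.1241
side [0.568  0.0413] 0.1238
side [0.5783 0.0091] 0.1239
side [ 0.5873 -0.0235] 0.124
side [ 0.596  -0.0575] 0.1341
side [ 0.6046 -0.0898] 0.124
scene [0.5618 0.0751] 0.1223
scene [0.5697 0.0429] 0.1224
scene [0.5787 0.0103] 0.1223
scene [ 0.5973 -0.0551] 0.1324
scene [ 0.5887 -0.0227] 0.1227
scene [ 0.6056 -0.0886] 0.1223
[ 0.59702312 -0.05704508  0.18472053] 6.3167
```

The first cap is level with the others. I'm over the second one and descending.

```bash
python3 -m handwheel '[0,0.002,-0.04,0,0,0,0,0,-0.04,0,0,0,0,0,-0.04,0,0,0,0,0,-0.04,0,0,0,0,0,-0.02,0,0,0]'|grep -E "eef|contact"
python3 -m handwheel '[0,0,-0.013,0,0,0,0,0,-0.013,0,0,0,0,0,-0.013,0,0,0,0,0,0,0,0,0]'|grep -E "eef|contact"
python3 -m handwheel '[0,0,-0.013,0,0,0,0,0,-0.013,0,0,0,0,0,0,0,0,0]'|grep -E "eef|contact"
```

```text
eef_pos: [0.5959, -0.0551, 0.1551]
contact_force: [-0.4, 0.7, 0.2]
eef_pos: [0.5972, -0.0561, 0.1514]
contact_force: [0.4, -0.0, 1.3]
eef_pos: [0.597, -0.0561, 0.1474]
contact_force: [-0.4, -0.7, 2.5]
```

```bash
python3 -m handwheel '[0,0,-0.013,0,0,0,0,0,-0.013,0,0,0,0,0,-0.007,0,0,0,0,0,0,0,0,0]'|grep -E "eef|contact"
python3 -m handwheel '[0,0,-0.007,0,0,0,0,0,0,0,0,0]'|grep -E "eef|contact"
python3 -m handwheel '[0,0,-0.005,0,0,0,0,0,0,0,0,0]'|grep -E "eef|contact"
```

```text
eef_pos: [0.5966, -0.056, 0.1418]
contact_force: [0.9, -1.0, 2.2]
eef_pos: [0.5968, -0.056, 0.1411]
contact_force: [-0.4, 0.4, 2.7]
eef_pos: [0.5971, -0.0561, 0.1409]
contact_force: [-0.3, 0.1, 4.6]
```

```bash
python3 -m handwheel '[0,0,-0.005,0,0,0,0,0,0,0,0,0]'|grep -E "eef|contact"
python3 -m handwheel '[0,0,-0.005,0,0,0,0,0,0,0,0,0]'|grep -E "eef|contact"
python3 -m handwheel '[0,0,-0.005,0,0,0,0,0,0,0,0,0]'|grep -E "eef|contact"
```

```text
eef_pos: [0.5974, -0.0561, 0.1406]
contact_force: [-0.1, -0.5, 6.3]
eef_pos: [0.5977, -0.0563, 0.1403]
contact_force: [0.3, 0.6, 7.3]
eef_pos: [0.598, -0.0563, 0.1401]
contact_force: [-0.2, 0.4, 7.9]
```

```bash
python3 -m handwheel '[0,0,-0.003,0,0,0,0,0,0,0,0,0]'|grep -E "eef|contact"
python3 -m handwheel '[0,0,0.015,0,0,0,0,0,0.04,0,0,0,0,0,0.08,0,0,0,0,0,0.12,0,0,0,0,0,0.15,0,0,0]'|grep -E "eef|contact"
python3 -m handwheel '[0,0,0.15,0,0,0,0,0,0.15,0,0,0,0,0,0.1,0,0,0,0,0,0,0,0,0,0,0,0,0,0,0]'|grep -E "eef|contact"
python3 - <<'E'
from h import *
b=[]
for n in("side","scene"):
    c,im,d=cam(n); W=pts(c,d); hsv=cv2.cvtColor(im,cv2.COLOR_BGR2HSV); b.append(cv2.resize(im[120:270,180:380],(400,300),interpolation=2))
    m=((W[...,2]>.1)&(W[...,2]<.16)&(hsv[...,0]>35)&(hsv[...,0]<95)&(hsv[...,1]>80)&(d>0)).astype(np.uint8)
    k,l,s,ce=cv2.connectedComponentsWithStats(m)
    for i in range(1,k):
        if s[i,4]<16: continue
        p=W[l==i]; zt=np.percentile(p[:,2],90); t=p[p[:,2]>zt-.003]
        print(n,((t.max(0)+t.min(0))/2)[:2].round(4),np.median(t[:,2]).round(4))
cv2.imwrite("pics/e.png",np.hstack(b)); print(ctrl.get_state()["time"])
E
```

```text
eef_pos: [0.598, -0.0563, 0.1399]
contact_force: [-0.6, 0.4, 9.7]
eef_pos: [0.5952, -0.0556, 0.197]
contact_force: [0.4, -0.1, 0.3]
eef_pos: [0.5969, -0.056, 0.2591]
contact_force: [0.6, 0.7, -0.6]
side [0.5611 0.0752] 0.1238
side [0.5685 0.0418] 0.1239
side [0.5786 0.0089] 0.124
side [ 0.5875 -0.024 ] 0.1238
side [ 0.5954 -0.0563] 0.1238
side [ 0.6052 -0.0896] 0.1239
scene [0.5616 0.0751] 0.1223
scene [0.5691 0.0429] 0.1223
scene [0.5797 0.0111] 0.1224
scene [ 0.589  -0.0227] 0.1219
scene [ 0.5969 -0.0547] 0.1226
scene [ 0.6063 -0.0878] 0.122
9.5833
```

View pics/e.png

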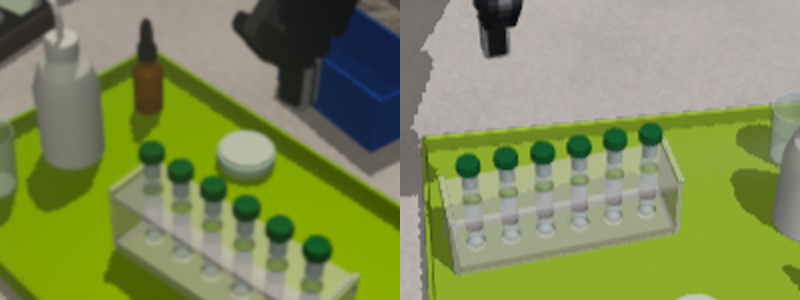

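All six caps (left view from (151,152) to (317,249)) are level, the rack hasn't moved, and the arm is clear.

```bash
python3 -c "
from plant import ctrl
print(ctrl.sign_off())"
```

```text
the job is handed in; nothing more can be done
None
```

Both raised caps are pressed home: all six cap tops now measure level in two camera views, the rack has not moved, the arm is withdrawn, and the job was handed in at about 9.6 s with a peak press of about 10 N.

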